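# Feel for the lock of the sloping tool chest and open it

### The arm

A 7-joint arm with a two-finger parallel gripper is mounted at the origin on a cart in front of the work surface, level with it; the furniture and walls round the work are solid. World frame = base frame: x ahead of the robot, y to its left, z up, the work surface at z = 0. Lengths are in m, angles in rad, forces in N, time in s.
With the tool pointing down it reaches from about 0.425 to 0.95 m from the base axis. Payload 16.7 kg.
Tool frame: the origin (TCP) lies where the fingers leave the gripper's body, on its centre line; the fingertips stand manip.tips_ahead ahead of it and the grasp point (between the pads) lies 78 mm ahead of it (manip.tips_ahead is the distance from the TCP to the fingertips, in m); z points along the fingers, y is the direction in which the jaws open and shut (so a half turn about z gives the same grasp; the last joint's range is limited). The gripper opens to 94 mm and grips with 3 to 60 N. Pads are 16 mm wide; open, the fingers measure 119 mm over their backs; the gripper's body (75 mm by 177 mm) begins 78 mm behind the grasp point.
Start: joints at [1.187, 0.426, 0.074, 1.606, -0.034, 1.111, -0.067], TCP at [0.157, -0.656, 0.303] pointing down, gripper open.
Joint ranges: [-2.85, 2.85], [-0.5, 2.14], [-1.23, 1.37], [0.21, 2.46], [-1.02, 4.16], [0.16, 2.05], [-2.73, 2.73]. Speed limits (rad/s): [1.89, 1.89, 2.39, 2.39, 3.01, 3.01, 3.01].

### API

Orientations are given as a unit quaternion [x, y, z, w].
In Python, from plant import manip gives the robot as it stands.
- The arm moves only by the shell command python3 -m creep 'ROWS' [FORCE]. ROWS is JSON, a list of rows, each a list of 3 entries, a list of its own where there are three numbers: the turn, a rotation vector about the tool's x, y, z in degrees, then the shift along the tool's x, y, z in units of 60 mm (1.0 is 60 mm), then the gripper command: -1 is fully open, 1 is shut, values between are in proportion. A call has exactly 5 rows; each row shifts and turns the pose as measured when the row begins, along the tool's axes as they then stand; what a row does not reach is not made up. A row lasts 1/8 s, in which the tool goes at most 62.5 mm and 10.7 degrees, less where a joint would pass 70% of its speed; a pose out of reach is approached as far as the arm can. A call is refused whole if a number of a shift passes 1 or a number of a turn 10.7, either way. A call with a gripper value outside its range is refused whole. The fingers move at their own pace and stop on an object; FORCE is the grip in N (left out, the last holds). Time passes only in rows, so rows that do not move let the fingers close, or fill a call up. It gives the time, the measured TCP pose, the force and the opening at its end, in the units of the state.
- manip.get_state(): the state, without advancing time (a new reading comes with each control period).
- manip.camera(name): name is "side" or "top" or "wrist"; returns the picture (480x640x3 uint8, red, green, blue); there is no depth.
- manip.camera_model(name): a dict with "fx", "fy", "cx", "cy" (pixels), "dist_coeffs" ([k1, k2, p1, p2, k3] as OpenCV has them; the pictures are not rectified), "eye" and "orientation" of the camera in the world; the wrist camera has in their place "hand_eye" (4x4, takes a point from camera to tool coordinates, whose origin is the TCP and whose axes are the flange's). Camera axes: x right, y up, looking along -z (the intrinsics and any distortion apply to the point x, -y, -z); pixel columns grow to the right and rows downward; lengths in m; the calibration is good to about 2 mm. A picture is of the moment at which its call begins: read the wrist's pose just before it. camera_model takes no time and is no camera call.
- manip.sign_off(): hands the job in, once; it reports no verdict.
The state is a dict: "time": time; "qpos": joint angles; "joint_velocities": joint speeds; "joint_efforts": joint torques, N m; "tcp_pos": TCP position; "ee_rot": TCP orientation; "contact_force": force on the tool from outside, world axes, zero at the start; "ft_torque": the same for the moment, N m; "width": opening from 0.0 (shut) to 1.0 (fully open).
Only numpy, scipy, OpenCV 4.12 (cv2) and the standard library are available. Lean on these libraries where they do the work, as an engineer would, in place of code of your own. Each camera call takes 0.05 s, during which the arm holds its last target.

### The job

Unlock the small grey steel chest and leave its lid open: hold the key that stands in its sloping lid, feel for the one position where the key can be pushed fully home by pressing lightly and turning it a little back and forth, and with it home turn it clockwise as far as it goes. Then raise the lid until it is about level or higher and let go; never force the key against the lock, and leave the loose things round about where they are.

Things in the scene. Friction and masses are not known exactly. Their poses are not given: they have to be found in the camera images.
- key_grip (a point): Centre of the key's flat steel bow, where to hold it: a plate 32 mm wide (own x), 8 mm thick (own y), 36 mm long (own z). Own z is the key's axis, square to the lid, pointing out. The shut lid slopes 25 degrees down towards the robot, so the key leans 25 degrees from vertical. The key is captive: it cannot be drawn out of the lock, so the lid can be lifted by it.
- lock_face (a point): Where the key's axis meets the lid's outer face; axes as lid_hinge. With the key out (key_push 0) the bow spans 18 to 54 mm from this face and its centre is 36 mm from it; pushed home, 10 mm less. Round it lies a flat steel ring 34 mm across, 3 mm high; the lid is otherwise bare for 50 mm to each side.
- key_push (a joint): How far the key is pushed in along its axis, 0 (out, as at the start) to 0.010 m (home); about 1 N of friction, stays where left. At a wrong angle its bit meets the lock's core 3 mm in and stops; within 0.08 rad of the right angle it goes on to 10 mm. Press with 5 to 10 N, never over 60 N; pressing does not turn the core, so the right angle stays put until the key is home.
- key_turn (a joint): Angle of the key, positive clockwise seen from outside the lid, -0.55 to 1.0 rad (stops). At 0 the bow's flat sides look to the chest's left and right. The angle at which it goes home is not shown and lies from -0.25 to 0.42. Not home, it turns idly; home, it takes the lock along against 0.06 N m, and past 0.75 rad the lid is free. The lock stays where it is left.
- lid (a joint): Opening of the lid, 0 shut, growing as its front edge rises, to 0.80 rad (stop). It is level at 0.44. While locked it lifts less than 0.05 rad. Its hinge is stiff: it stays where it is left and takes about 8 to 10 N to raise at the key.
- lid_hinge (a point): Middle of the lid's hinge line, at the top of the chest's back wall, 155 mm above the worktop. Own y is the hinge line, own x points up the lid's slope to its rear, own z out of the lid. The key's axis is 130 mm down the slope (own x = -0.130), mid-width; the outer face is at own z = 0.004. Lid 196 mm along the slope, 176 wide. Chest fixed, 170 deep, 160 wide, 75 high at the front.
- spool_mid (a point): Middle of a bystander, a grey-flanged spool of solder wire, 51 x 61 x 38 mm, upright on the worktop.
- offcut_mid (a point): Middle of a bystander, a brown sawn wooden offcut, 22 x 100 x 14 mm, lying on the worktop.
- slab_mid (a point): Middle of a bystander, a bluish slab of glass, 36 x 52 x 10 mm, lying on the worktop.

How it is judged:
On the way, in this order (a step that is already met when the one before it is completed fails the run):
1. the key is pushed home in the lock (more than 8 mm in) (value of joint key_push above 0.008 m), for 0.1 s.
2. with the key home it is turned clockwise past 0.75 rad, which frees the lid (value of joint key_turn above 0.75 rad and value of joint key_push above 0.006 m), for 0.1 s.
At the end, for the whole second after the job is handed in: The lid stands open by more than 0.36 rad (level is 0.44), at rest (value of joint lid above 0.36 rad and velocity of joint lid between -0.05 and 0.05 rad/s); the robot touches nothing.
It fails at once if the key is forced: its bit presses on the lock with more than 60 N (contact force between key_turn_c0 and anything else above 60 N).
It fails at once if a bystander is moved more than 30 mm (distance of any of spool_mid, offcut_mid, slab_mid from where it was at the start of the episode above 0.03 m).
It also fails if it takes over 48 s, if anything falls off the work surface, if the arm or the gripper's body presses on something with over 40 N, if the wrist force passes 120 N, or if a joint passes its speed limit or range.

## Working session

There is one attempt and no reset: what is moved stays moved. The work goes in short steps, Python scripts to look and compute and a shell command to move; the robot and the scene stay as the last step left them, time stands still between calls to the robot, and variables do not carry over. Pictures are saved under pics/ and viewed, and the job is handed in when it is done.

```bash
ls; mkdir -p pics; python3 - <<'E'
from plant import manip
import cv2
print(manip.get_state()); print(manip.tips_ahead)
for n in("side","top","wrist"):
    print(n,manip.camera_model(n))
    cv2.imwrite(f"pics/{n}0.png",cv2.cvtColor(manip.camera(n),cv2.COLOR_RGB2BGR))
E
```

```text
pics
{'time': 0.0, 'qpos': array([ 1.18651079,  0.42673799,  0.0738322 ,  1.60659096, -0.03410665,
        1.11080437, -0.06711697]), 'joint_velocities': array([ 0.00187331,  0.00056186,  0.00173661, -0.00047142, -0.00090733,
       -0.00054258,  0.00111021]), 'joint_efforts': array([-9.92295209e-04, -9.35827732e+01,  3.66612598e+00, -4.54198945e+01,
       -4.87552013e-02,  2.05011154e-02,  7.13346822e-05]), 'tcp_pos': array([ 0.15694768, -0.65618125,  0.30197807]), 'ee_rot': array([ 9.93119170e-01,  1.17106377e-01, -1.15380977e-04, -6.30454567e-04]), 'contact_force': array([-0.43289686, -0.26693355, -0.80297431]), 'ft_torque': array([0.0175209 , 0.03400309, 0.01302701]), 'width': 0.9985684217781974}
0.0972
side {'fx': 594.342400190601, 'fy': 594.342400190601, 'cx': 313.4715497275746, 'cy': 236.23515387978733, 'dist_coeffs': array([-0.03442455,  0.        ,  0.        ,  0.        ,  0.        ]), 'eye': array([ 0.29577387, -0.57349404,  1.12179312]), 'orientation': array([ 0.33789776, -0.0545569 , -0.13190803,  0.93029507])}
top {'fx': 492.06176234248323, 'fy': 492.06176234248323, 'cx': 321.17422322107006, 'cy': 239.16962290923317, 'dist_coeffs': array([0.02266499, 0.        , 0.        , 0.        , 0.        ]), 'eye': array([0.35882548, 0.21470348, 1.00407638]), 'orientation': array([ 0.07328388, -0.06966171, -0.7009355 ,  0.70602135])}
wrist {'fx': 376.6929989329408, 'fy': 376.6929989329408, 'cx': 313.4910576953061, 'cy': 235.46557602445472, 'dist_coeffs': array([-0.04026611,  0.        ,  0.        ,  0.        ,  0.        ]), 'hand_eye': array([[-1.77828966e-03,  9.61658279e-01,  2.74244767e-01,
         8.08009804e-02],
       [ 9.99998412e-01,  1.74105868e-03,  3.79162571e-04,
         4.17929859e-04],
       [-1.12851406e-04,  2.74245006e-01, -9.61659848e-01,
        -8.31154696e-02],
       [ 0.00000000e+00,  0.00000000e+00,  0.00000000e+00,
         1.00000000e+00]])}
```

View pics/side0.png

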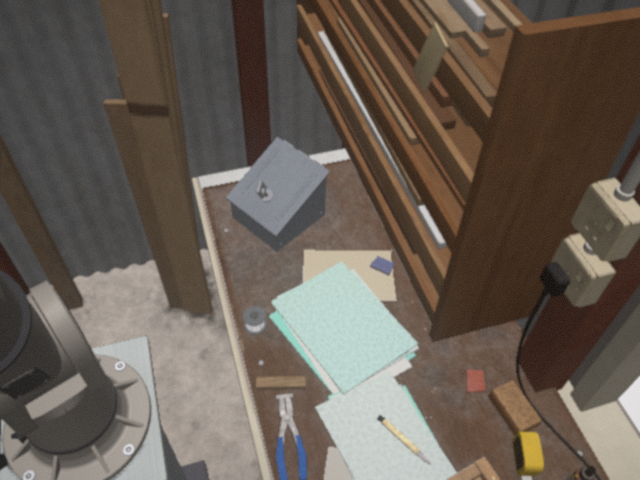

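View pics/top0.png

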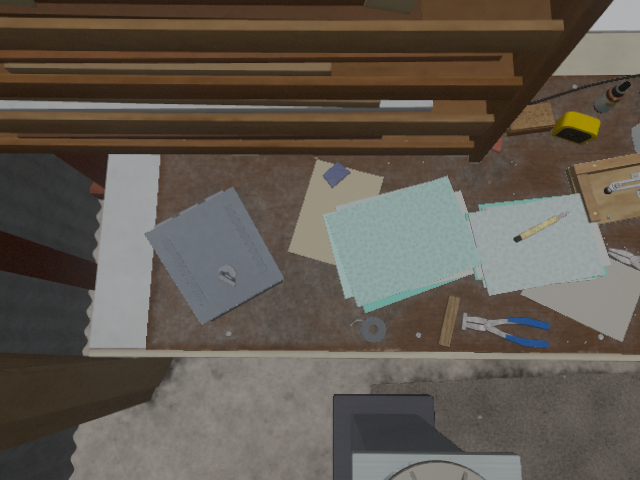

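View pics/wrist0.png

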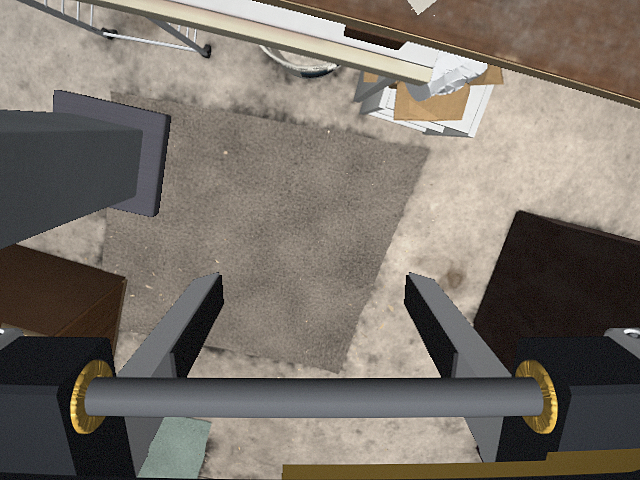

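```bash
cat > h.py <<'E'
import numpy as np, cv2
from plant import manip
from scipy.spatial.transform import Rotation as R
def ray(name,px,state=None):
    m=manip.camera_model(name)
    K=np.array([[m['fx'],0,m['cx']],[0,m['fy'],m['cy']],[0,0,1]])
    p=cv2.undistortPoints(np.array(px,float).reshape(-1,1,2),K,m['dist_coeffs']).reshape(-1,2)
    d=np.c_[p[:,0],-p[:,1],-np.ones(len(p))]
    if name=='wrist':
        H=m['hand_eye']; Rt=R.from_quat(state['ee_rot']).as_matrix()
        return state['tcp_pos']+Rt@H[:3,3], d@(Rt@H[:3,:3]).T
    return m['eye'], d@R.from_quat(m['orientation']).as_matrix().T
def atz(name,px,z,state=None):
    e,d=ray(name,px,state); z=np.broadcast_to(z,(len(d),))
    return e+d*((z-e[2])/d[:,2])[:,None]
def tri(r1,r2):
    out=[]
    for a,b in zip(r1[1],r2[1]):
        A=np.c_[a,-b]; t=np.linalg.lstsq(A,r2[0]-r1[0],rcond=None)[0]
        p=r1[0]+a*t[0];q=r2[0]+b*t[1]; out.append(np.r_[(p+q)/2,np.linalg.norm(p-q)])
    return np.array(out)
def proj(name,P,state=None):
    m=manip.camera_model(name)
    K=np.array([[m['fx'],0,m['cx']],[0,m['fy'],m['cy']],[0,0,1]])
    if name=='wrist':
        H=m['hand_eye']; Rt=R.from_quat(state['ee_rot']).as_matrix(); e=state['tcp_pos']+Rt@H[:3,3]; M=Rt@H[:3,:3]
    else: e=m['eye']; M=R.from_quat(m['orientation']).as_matrix()
    c=(np.atleast_2d(P)-e)@M; c=c*[1,-1,-1]
    return cv2.projectPoints(c,np.zeros(3),np.zeros(3),K,m['dist_coeffs'])[0].reshape(-1,2)
def snap(name,fn):
    s=manip.get_state(); im=manip.camera(name); cv2.imwrite(fn,cv2.cvtColor(im,cv2.COLOR_RGB2BGR)); return s,im
E
python3 - <<'E'
import cv2
a=cv2.imread('pics/top0.png')[170:340,130:300]; b=cv2.imread('pics/side0.png')[130:255,215:340]
cv2.imwrite('pics/c1.png',cv2.resize(a,None,fx=3.5,fy=3.5,interpolation=cv2.INTER_CUBIC))
cv2.imwrite('pics/c2.png',cv2.resize(b,None,fx=4.5,fy=4.5,interpolation=cv2.INTER_CUBIC))
E
```

```text
(no output)
```

View pics/c1.png

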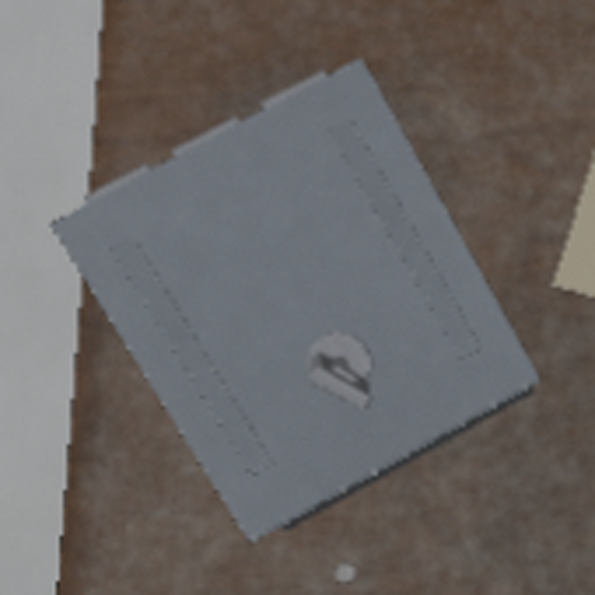

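View pics/c2.png

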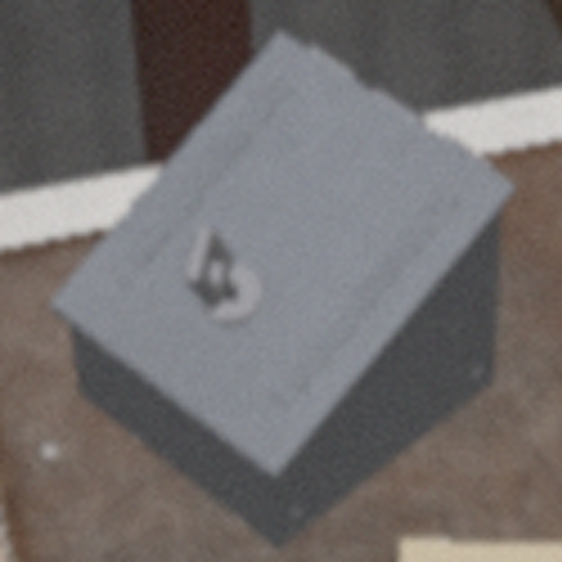

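```bash
python3 - <<'E'
from h import *
T=np.array([[52,225],[362,60],[538,380],[253,541],[341,362]])/3.5+[130,170]-0.4
S=np.array([[280,30],[515,187],[275,475],[53,303],[230,291]])/4.5+[215,130]-0.4
p=tri(ray('top',T),ray('side',S)); print(p.round(4))
L=lambda i,j:np.linalg.norm(p[i,:3]-p[j,:3])
print(L(0,1),L(1,2),L(2,3),L(3,0))
z=[.159,.159,.076,.076,.103]
a=atz('top',T,z);b=atz('side',S,z)
print(a.round(4));print(b.round(4))
for q in(a,b,p[:,:3]):
    print(np.degrees(np.arctan2(*( (q[0]+q[1]-q[2]-q[3])[[1,0]]))), np.degrees(np.arctan2(*((q[0]+q[3]-q[1]-q[2])[[1,0]])))-90)
for n,px in(('spool',[372,328]),('offcut',[449,321]),('slab',[336,175])):
    print(n,atz('top',[px],.01))
E
```

```text
[[5.389e-01 5.288e-01 1.619e-01 4.000e-04]
 [6.264e-01 3.782e-01 1.601e-01 7.000e-04]
 [4.733e-01 2.913e-01 7.720e-02 0.000e+00]
 [3.870e-01 4.398e-01 7.910e-02 9.000e-04]
 [4.766e-01 3.914e-01 1.119e-01 2.300e-03]]
0.174223203775102 0.19461033786335552 0.17179664416899137 0.19453103190462753
[[0.5397 0.5299 0.159 ]
 [0.6272 0.3784 0.159 ]
 [0.4734 0.2914 0.076 ]
 [0.3866 0.4406 0.076 ]
 [0.4789 0.3931 0.103 ]]
[[0.5394 0.5321 0.159 ]
 [0.6264 0.3792 0.159 ]
 [0.4735 0.2923 0.076 ]
 [0.3878 0.4428 0.076 ]
 [0.477  0.3998 0.103 ]]
29.894569950202484 30.093927762719858
30.059506681809367 29.65624227131235
29.980257459722765 30.160453092761713
spool [[0.38350535 0.11829641 0.01      ]]
offcut [[ 0.39856576 -0.03476804  0.01      ]]
slab [[0.70186018 0.19027761 0.01      ]]
```

```bash
cat >> h.py <<'E'
def quat_from(zax,xax):
    z=np.array(zax,float);z/=np.linalg.norm(z);x=np.array(xax,float);x-=z*(x@z);x/=np.linalg.norm(x)
    return R.from_matrix(np.c_[x,np.cross(z,x),z])
YAW=np.radians(30);TI=np.radians(25)
U=np.array([np.cos(YAW)*np.cos(TI),np.sin(YAW)*np.cos(TI),np.sin(TI)])
N=np.array([-np.cos(YAW)*np.sin(TI),-np.sin(YAW)*np.sin(TI),np.cos(TI)])
LF=np.array([.4805,.3945,.1050])
def down(yawdeg): 
    y=np.radians(yawdeg);return quat_from([0,0,-1],[np.cos(y),np.sin(y),0])
def plan(wps,n=5,st=None):
    "wps: list of (pos,Rot); prints rows"
    st=st or manip.get_state();p=st['tcp_pos'].copy();r=R.from_quat(st['ee_rot'])
    i=0
    for k in range(n):
        while i<len(wps)-1 and np.linalg.norm(wps[i][0]-p)<.004 and (wps[i][1]*r.inv()).magnitude()<.02:i+=1
        dp=wps[i][0]-p; rv=(r.inv()*wps[i][1]).as_rotvec()
        m=max(np.linalg.norm(dp)/.058,np.degrees(np.linalg.norm(rv))/10.2,1)
        dp/=m; rv/=m
        sh=np.round(r.inv().apply(dp)/.06,2);tv=np.round(np.degrees(rv),1)
        print([tv.tolist(),sh.tolist()],end=',\n')
        p=p+r.apply(sh*.06);r=r*R.from_rotvec(np.radians(tv))
    print('left',np.linalg.norm(wps[-1][0]-p),p)
def show():
    s=manip.get_state();print('t',s['time'],'q',s['qpos'].round(2),'p',s['tcp_pos'].round(4),'f',s['contact_force'].round(1),'w',round(s['width'],3));return s
E
python3 - <<'E'
from h import *
print(tri(ray('top',[[475,160]]),ray('side',[[437,338]])), atz('top',[[475,160]],.0),atz('side',[[437,338]],0.0))
print(tri(ray('top',[[435,150]]),ray('side',[[437,300]])))
plan([(np.array([.40,-.45,.33]),down(50)),(np.array([.50,-.12,.33]),down(120)),(np.array([.44,.22,.33]),down(200))],15)
E
```

```text
[[ 0.704607   -0.07473333  0.10509098  0.00749021]] [[ 0.74055585 -0.10795551  0.        ]] [[ 0.75132344 -0.0225641   0.        ]]
[[0.72957581 0.00192261 0.11297455 0.0224387 ]]
[[-0.0, -0.0, -6.6], [0.86, -0.44, -0.08]],
[[-0.0, -0.0, -6.6], [0.9, -0.33, -0.08]],
[[-0.0, -0.0, -6.6], [0.94, -0.23, -0.09]],
[[-0.0, -0.0, -6.7], [0.96, -0.12, -0.08]],
[[-0.0, -0.0, -6.7], [0.96, -0.0, -0.09]],
[[-0.0, -0.0, -3.4], [0.49, 0.05, -0.04]],
[[-0.0, -0.0, -10.2], [0.77, -0.33, 0.0]],
[[-0.0, -0.0, -10.2], [0.82, -0.19, 0.0]],
[[-0.0, -0.0, -10.2], [0.84, -0.04, 0.0]],
[[-0.0, -0.0, -10.2], [0.83, 0.11, 0.0]],
[[-0.0, -0.0, -10.2], [0.8, 0.26, 0.0]],
[[0.0, -0.0, -10.2], [0.74, 0.39, 0.0]],
[[0.0, -0.1, -8.8], [0.56, 0.44, 0.0]],
[[-0.0, 0.0, -10.2], [0.69, 0.25, -0.0]],
[[-0.0, 0.0, -10.2], [0.63, 0.37, -0.0]],
left 0.2572880101615168 [ 0.48466744 -0.03338101  0.3300731 ]
```

```bash
python3 -m creep '[[[0,0,-6.6],[0.86,-0.44,-0.08],-1],[[0,0,-6.6],[0.9,-0.33,-0.08],-1],[[0,0,-6.6],[0.94,-0.23,-0.09],-1],[[0,0,-6.6],[0.96,-0.12,-0.08],-1],[[0,0,-6.6],[0.96,0,-0.09],-1]]'; python3 - <<'E'
from h import *
show()
plan([(np.array([.50,-.12,.33]),down(120)),(np.array([.44,.22,.33]),down(200))],10)
E
```

```text
time: 0.78
tcp_pos: [0.3784, -0.4654, 0.326]
ee_rot: [0.917, 0.399, -0.001, -0.001]
contact_force: [0.7, -0.9, -0.4]
width: 1.0
t 0.775 q [ 0.9   0.29 -0.14  1.74  0.05  1.11 -0.01] p [ 0.3784 -0.4654  0.326 ] f [ 0.7 -0.9 -0.4] w 1.0
[[-0.0, -0.0, -10.2], [0.78, -0.34, -0.01]],
[[-0.0, -0.0, -10.2], [0.83, -0.2, -0.01]],
[[-0.0, -0.0, -10.2], [0.85, -0.05, -0.01]],
[[-0.0, -0.0, -10.2], [0.85, 0.1, -0.01]],
[[-0.1, -0.0, -10.2], [0.81, 0.25, -0.01]],
[[-0.0, -0.1, -10.2], [0.76, 0.4, -0.01]],
[[-0.1, -0.0, -10.2], [0.67, 0.52, -0.0]],
[[0.0, -0.0, -1.6], [0.09, 0.1, -0.0]],
[[0.0, 0.0, -10.2], [0.69, 0.25, 0.0]],
[[0.0, 0.0, -10.2], [0.63, 0.37, 0.0]],
left 0.2576061820620669 [ 0.4850321  -0.03363958  0.32986831]
```

```bash
python3 -m creep '[[[0,0,-10.2],[0.78,-0.34,0],-1],[[0,0,-10.2],[0.83,-0.2,0],-1],[[0,0,-10.2],[0.85,-0.05,0],-1],[[0,0,-10.2],[0.85,0.1,0],-1],[[0,0,-10.2],[0.81,0.25,0],-1]]'; python3 - <<'E'
from h import *
show()
plan([(np.array([.49,-.08,.33]),down(130)),(np.array([.44,.22,.33]),down(200))],10)
E
```

```text
time: 1.4
tcp_pos: [0.4635, -0.2144, 0.326]
ee_rot: [0.644, 0.765, -0.0, -0.002]
contact_force: [1.8, 0.5, 0.5]
width: 1.001
t 1.4 q [ 0.7   0.16 -0.43  1.92  0.08  1.08  0.4 ] p [ 0.4635 -0.2144  0.326 ] f [1.8 0.5 0.5] w 1.001
[[-0.0, -0.1, -10.2], [0.72, 0.27, -0.02]],
[[-0.1, -0.0, -10.2], [0.66, 0.4, -0.02]],
[[-0.0, -0.1, -9.8], [0.56, 0.49, -0.03]],
[[-0.0, 0.0, -10.2], [0.64, 0.38, -0.0]],
[[-0.0, 0.0, -10.2], [0.56, 0.48, -0.0]],
[[-0.0, 0.0, -10.2], [0.46, 0.57, -0.0]],
[[-0.0, 0.0, -10.2], [0.36, 0.65, -0.0]],
[[-0.0, 0.0, -10.2], [0.24, 0.7, -0.0]],
[[-0.0, -0.0, -10.2], [0.11, 0.73, -0.0]],
[[-0.0, -0.0, -8.8], [-0.03, 0.63, -0.0]],
left 0.0003028149584893891 [0.44029146 0.22006783 0.32995367]
```

```bash
python3 -m creep '[[[0,0,-10.2],[0.72,0.27,-0.02],-1],[[0,0,-10.2],[0.66,0.4,-0.02],-1],[[0,0,-9.8],[0.56,0.49,-0.03],-1],[[0,0,-10.2],[0.64,0.38,0],-1],[[0,0,-10.2],[0.56,0.48,0],-1]]'; python3 - <<'E'
from h import *
show()
plan([(np.array([.45,.16,.33]),down(195)),(np.array([.42,.29,.33]),quat_from(-N,-U))],10)
E
```

```text
time: 2.02
tcp_pos: [0.4726, 0.0159, 0.3304]
ee_rot: [0.241, 0.971, 0.001, -0.002]
contact_force: [1.3, 0.4, -0.5]
width: 1.004
t 2.025 q [ 0.49  0.12 -0.7   1.97  0.08  1.08  0.84] p [0.4726 0.0159 0.3304] f [ 1.3  0.4 -0.5] w 1.004
[[0.0, -0.0, -10.2], [0.35, 0.46, 0.0]],
[[0.0, -0.1, -10.2], [0.26, 0.52, 0.0]],
[[0.0, -0.0, -10.2], [0.16, 0.56, 0.01]],
[[0.1, -0.0, -10.2], [0.06, 0.57, 0.0]],
[[-0.0, -0.1, -2.0], [-0.01, 0.12, 0.0]],
[[-1.2, -8.7, -5.2], [-0.03, 0.78, 0.0]],
[[-1.1, -8.7, -5.2], [-0.09, 0.77, 0.03]],
[[-1.0, -7.4, -4.4], [-0.14, 0.65, 0.05]],
[[0.0, -0.0, 0.0], [0.0, -0.0, -0.0]],
[[0.0, -0.0, 0.0], [0.0, -0.0, -0.0]],
left 0.00037027844187599096 [0.42021794 0.29027934 0.32989238]
```

```bash
python3 -m creep '[[[0,0,-10.2],[0.35,0.46,0],-1],[[0,0,-10.2],[0.26,0.52,0],-1],[[0,0,-10.2],[0.16,0.56,0],-1],[[0,0,-10.2],[0.06,0.57,0],-1],[[0,-8,-5.2],[-0.03,0.78,0],-1]]'; python3 - <<'E'
from h import *
show()
plan([(np.array([.42,.27,.33]),quat_from(-N,-U))],5)
E
```

```text
time: 2.65
tcp_pos: [0.4387, 0.2048, 0.3305]
ee_rot: [-0.172, 0.983, 0.01, 0.069]
contact_force: [0.7, 0.3, 0.3]
width: 1.001
t 2.65 q [ 0.31  0.09 -0.93  2.02  0.14  0.94  1.23] p [0.4387 0.2048 0.3305] f [0.7 0.3 0.3] w 1.001
[[-1.6, -8.7, -5.0], [-0.04, 0.58, 0.01]],
[[-1.5, -8.3, -4.8], [-0.08, 0.54, 0.03]],
[[0.0, -0.0, 0.0], [0.0, 0.0, -0.0]],
[[0.0, -0.0, 0.0], [0.0, 0.0, -0.0]],
[[0.0, -0.0, 0.0], [0.0, 0.0, -0.0]],
left 0.00014654998587043251 [0.42012963 0.26993205 0.33000744]
```

```bash
python3 -m creep '[[[-1.6,-8.7,-5],[-0.04,0.58,0],-1],[[-1.5,-8.3,-4.8],[-0.08,0.54,0.03],-1],[[0,0,0],[0,0.4,0],-1],[[0,0,0],[0,0.2,0],-1],[[0,0,0],[0,0,0],-1]]'; python3 - <<'E'
from h import *
show()
s,im=snap('wrist','pics/w1.png')
plan([(LF+.194*N,quat_from(-N,-U))],5)
print(proj('wrist',[LF,LF+.036*N,LF+.054*N],s))
E
```

```text
time: 3.28
tcp_pos: [0.3974, 0.3066, 0.3308]
ee_rot: [-0.26, 0.94, 0.058, 0.215]
contact_force: [0.5, -0.5, 0.1]
width: 0.999
t 3.275 q [ 0.26 -0.02 -1.06  2.15  0.19  0.57  1.16] p [0.3974 0.3066 0.3308] f [ 0.5 -0.5  0.1] w 0.999
[[0.1, 0.6, 0.7], [-0.13, 0.48, 0.83]],
[[0.1, 0.1, 0.1], [-0.03, 0.1, 0.17]],
[[-0.0, 0.0, -0.0], [0.0, 0.0, -0.0]],
[[-0.0, 0.0, -0.0], [0.0, 0.0, -0.0]],
[[-0.0, 0.0, -0.0], [0.0, 0.0, -0.0]],
left 0.00033289198731837114 [0.40981226 0.35356069 0.28073406]
[[351.201001   224.72999777]
 [355.44235115 235.9961561 ]
 [357.93224078 242.61422842]]
```

View pics/w1.png

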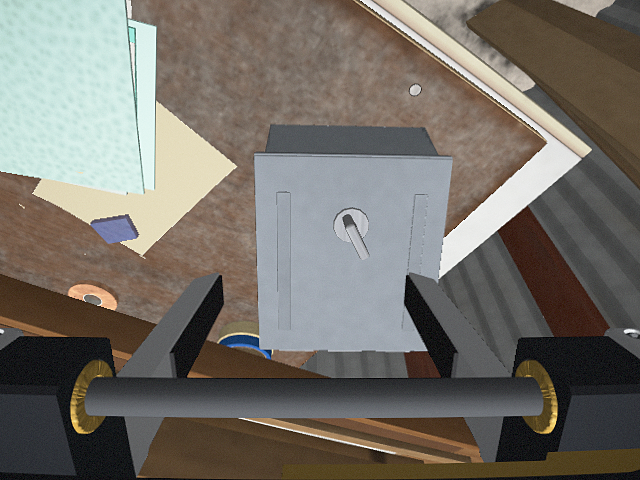

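```bash
python3 - <<'E'
import cv2
a=cv2.imread('pics/w1.png')[195:275,315:395]
cv2.imwrite('pics/c3.png',cv2.resize(a,None,fx=7,fy=7,interpolation=cv2.INTER_CUBIC))
E
python3 -m creep '[[[0,0,0],[-0.13,0.48,0.8],-1],[[0,0,0],[-0.02,0.1,0.17],-1],[[0,0,0],[0,0,0],-1],[[0,0,0],[0,0,0],-1],[[0,0,0],[0,0,0],-1]]'; python3 - <<'E'
from h import *
show()
s,im=snap('wrist','pics/w2.png')
plan([(LF+.194*N,quat_from(-N,-U))],5)
print(proj('wrist',[LF,LF+.036*N,LF+.054*N],s))
E
```

```text
time: 3.95
tcp_pos: [0.4074, 0.3308, 0.2965]
ee_rot: [-0.257, 0.942, 0.051, 0.211]
contact_force: [0.2, -0.3, -0.1]
width: 0.999
t 3.95 q [ 0.17  0.13 -1.1   2.14  0.52  0.59  0.82] p [0.4074 0.3308 0.2965] f [ 0.2 -0.3 -0.1] w 0.999
[[-0.4, 0.0, 0.6], [-0.09, 0.31, 0.33]],
[[-0.0, 0.0, 0.0], [0.0, 0.0, -0.0]],
[[-0.0, 0.0, 0.0], [0.0, 0.0, -0.0]],
[[-0.0, 0.0, 0.0], [0.0, 0.0, -0.0]],
[[-0.0, 0.0, 0.0], [0.0, 0.0, -0.0]],
left 0.00021012800728572274 [0.4096295  0.35339548 0.28070452]
[[339.4790367  235.14689158]
 [342.337358   248.74901214]
 [344.05415043 256.92540068]]
```

View pics/c3.png

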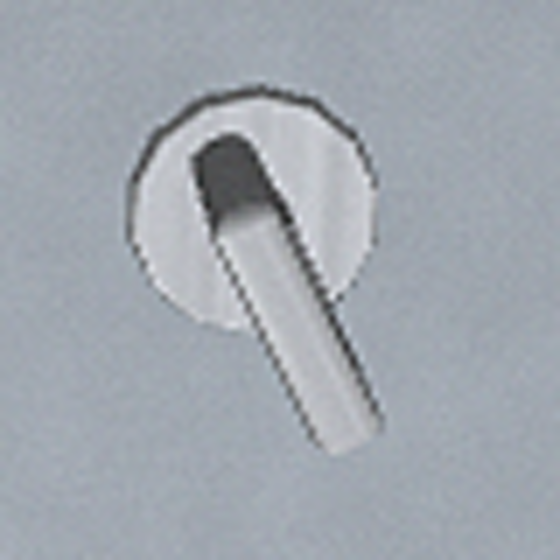

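View pics/w2.png

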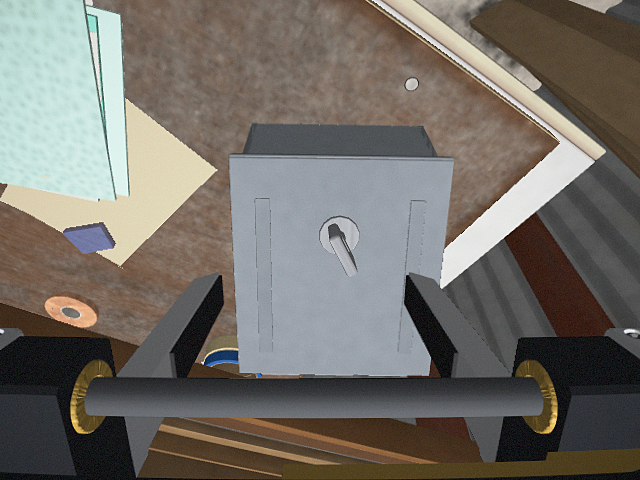

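```bash
python3 - <<'E'
import cv2
a=cv2.imread('pics/w2.png')[205:285,300:380]
cv2.imwrite('pics/c4.png',cv2.resize(a,None,fx=7,fy=7,interpolation=cv2.INTER_CUBIC))
E

```

```text
(no output)
```

View pics/c4.png

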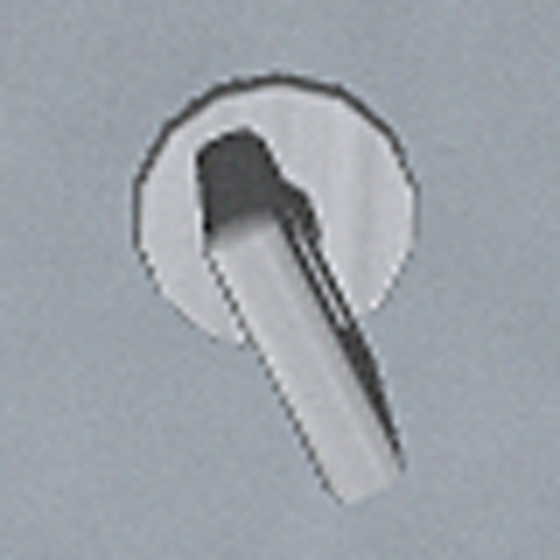

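```bash
cat >> h.py <<'E'
def onplane(h,px,state,name='wrist',LFp=LF,Np=N):
    e,d=ray(name,px,state);t=((LFp+h*Np-e)@Np)/(d@Np);return e+d*t[:,None]
YH=np.cross(N,U)
def lidc(P): return np.c_[(P-LF)@U,(P-LF)@YH,(P-LF)@N]
E
python3 - <<'E'
from h import *
s=manip.get_state()
px=np.array([[212,250],[275,220],[403,468],[345,502]])/7+[300,205]-.43
P=onplane(.054,px,s);c=lidc(P);print((c*1000).round(1),c.mean(0)*1000)
d1=c[2]-c[1];d2=c[3]-c[0];d=d1+d2
print(np.linalg.norm(d1),np.linalg.norm(d2),np.linalg.norm(c[1]-c[0]),np.degrees(np.arctan2(d1[1],d1[0])),np.degrees(np.arctan2(d2[1],d2[0])))
print(lidc(onplane(.003,np.array([[276,210]])/7+[300,205]-.43,s))*1000)
E
```

```text
[[-11.6  -9.9  54. ]
 [-14.7  -4.   54. ]
 [ 10.6   9.3  54. ]
 [ 14.2   3.7  54. ]] [-0.37787973 -0.21162813 54.        ]
0.028520796558630962 0.029225168572825616 0.00670536395736443 27.79558122309534 27.92584501373166
[[-1.22436644 -0.62969016  3.        ]]
```

```bash
python3 - <<'E'
from h import *
b=R.from_rotvec(N*np.radians(27.9)).apply(U)
plan([(LF+.180*N,quat_from(-N,-b))],5)
E
```

```text
[[-0.2, -0.0, -10.2], [-0.03, 0.12, 0.21]],
[[-0.1, -0.0, -10.2], [-0.06, 0.11, 0.21]],
[[-0.1, -0.1, -6.9], [-0.04, 0.06, 0.14]],
[[-0.0, 0.0, 0.0], [-0.01, 0.0, 0.0]],
[[-0.0, 0.0, 0.0], [0.0, 0.0, 0.0]],
left 0.00032555618253012075 [0.41479686 0.35661297 0.26836505]
```

```bash
python3 -m creep '[[[0,0,-10.2],[-0.03,0.12,0.21],-1],[[0,0,-10.2],[-0.06,0.11,0.21],-1],[[0,0,-7],[-0.04,0.06,0.14],-1],[[0,0,0],[0,0,0],-1],[[0,0,0],[0,0,0],-1]]'; python3 - <<'E'
from h import *
show()
b=R.from_rotvec(N*np.radians(27.9)).apply(U)
plan([(LF+.180*N,quat_from(-N,-b)),(LF+.117*N,quat_from(-N,-b))],5)
E
```

```text
time: 4.62
tcp_pos: [0.4159, 0.355, 0.2696]
ee_rot: [-0.476, 0.852, -0.003, 0.219]
contact_force: [-0.8, 0.2, 0.3]
width: 0.999
t 4.625 q [ 0.09  0.25 -1.1   2.13  0.76  0.62  1.06] p [0.4159 0.355  0.2696] f [-0.8  0.2  0.3] w 0.999
[[-0.6, -0.1, 0.6], [-0.0, 0.04, 0.97]],
[[-0.1, 0.0, 0.0], [-0.0, 0.01, 0.1]],
[[-0.0, 0.0, 0.0], [-0.0, -0.0, -0.0]],
[[-0.0, 0.0, 0.0], [-0.0, -0.0, -0.0]],
[[-0.0, 0.0, 0.0], [-0.0, -0.0, -0.0]],
left 0.00021041828169868717 [0.43754839 0.36976126 0.21087316]
```

```bash
python3 -m creep '[[[-0.6,0,0.6],[0,0.04,0.4],-1],[[0,0,0],[0,0,0.4],-1],[[0,0,0],[0,0,0.2],-1],[[0,0,0],[0,0,0],-1],[[0,0,0],[0,0,0],-1]]'; python3 - <<'E'
from h import *
s=show()
snap('wrist','pics/w3.png')
b=R.from_rotvec(N*np.radians(27.9)).apply(U)
plan([(LF+.117*N,quat_from(-N,-b))],3)
E
```

```text
time: 5.25
tcp_pos: [0.4382, 0.3675, 0.2167]
ee_rot: [-0.466, 0.857, 0.003, 0.218]
contact_force: [0.6, 0.5, -0.2]
width: 0.996
t 5.25 q [-0.05  0.37 -0.97  2.13  0.98  0.58  0.86] p [0.4382 0.3675 0.2167] f [ 0.6  0.5 -0.2] w 0.996
[[-0.4, 0.0, -0.7], [0.01, 0.05, 0.09]],
[[0.0, 0.0, -0.0], [-0.0, -0.0, 0.0]],
[[0.0, 0.0, -0.0], [-0.0, -0.0, 0.0]],
left 0.00015915319572513758 [0.43752936 0.36983048 0.21102083]
```

View pics/w3.png

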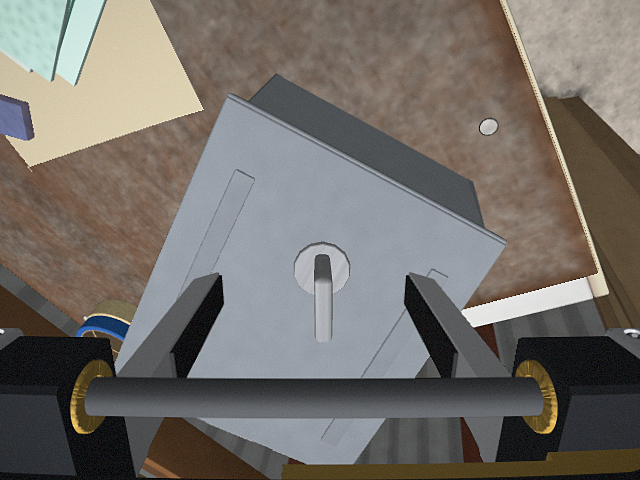

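```bash
python3 -m creep '[[[-0.4,0,-0.7],[0.01,0.05,0.09],-1],[[0,0,0],[0,0,0],-1],[[0,0,0],[0,0,0],1],[[0,0,0],[0,0,0],1],[[0,0,0],[0,0,0],1]]' 40; python3 - <<'E'
from h import *
s=show()
b=R.from_rotvec(N*np.radians(27.9)).apply(U)
plan([(LF+.117*N,quat_from(-N,-b))],1)
E
```

```text
time: 5.92
tcp_pos: [0.4377, 0.3697, 0.2118]
ee_rot: [-0.472, 0.854, 0.004, 0.217]
contact_force: [0.2, 0.3, -1.0]
width: 0.719
t 5.925 q [-0.06  0.38 -0.96  2.14  0.99  0.57  0.86] p [0.4377 0.3697 0.2118] f [ 0.2  0.3 -1. ] w 0.719
[[-0.0, 0.1, -0.0], [0.0, 0.0, 0.01]],
left 0.0003811632736458781 [0.43794598 0.36987202 0.21129203]
```

```bash
python3 -m creep '[[[0,0,0],[0,0,0],1],[[0,0,0],[0,0,0],1],[[0,0,0],[0,0,0],1],[[0,0,0],[0,0,0],1],[[0,0,0],[0,0,0],1]]' 40; python3 -m creep '[[[0,0,0],[0,0,0],1],[[0,0,0],[0,0,0],1],[[0,0,0],[0,0,0],1],[[0,0,0],[0,0,0],1],[[0,0,0],[0,0,0],1]]' 40;python3 - <<'E'
from h import *
s=show()
snap('wrist','pics/w4.png')
b=R.from_rotvec(N*np.radians(27.9)).apply(U)
plan([(LF+.117*N,quat_from(-N,-b))],1)
E
```

```text
time: 6.55
tcp_pos: [0.4377, 0.3697, 0.2118]
ee_rot: [-0.472, 0.854, 0.004, 0.217]
contact_force: [-0.2, -0.2, 0.0]
width: 0.182
time: 7.18
tcp_pos: [0.4369, 0.3703, 0.2117]
ee_rot: [-0.473, 0.854, 0.005, 0.217]
contact_force: [0.3, 0.4, 0.3]
width: 0.084
t 7.175 q [-0.06  0.38 -0.96  2.14  0.99  0.57  0.86] p [0.4369 0.3703 0.2117] f [0.3 0.4 0.3] w 0.084
[[0.1, 0.1, 0.0], [0.0, -0.01, 0.01]],
left 0.00036856616368316925 [0.4375951  0.37007726 0.21123468]
```

View pics/w4.png

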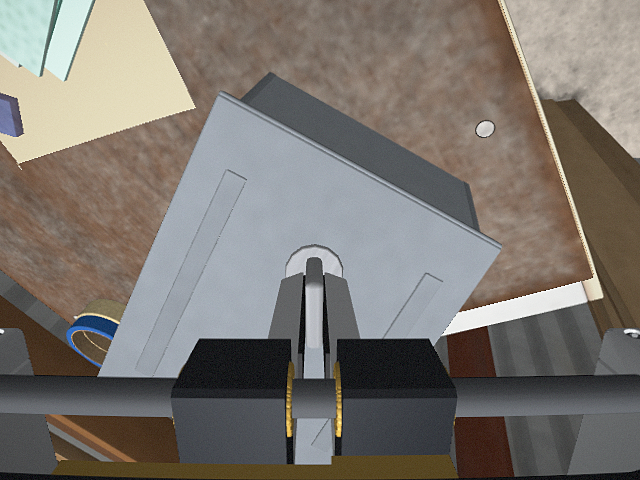

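```bash
python3 -m creep '[[[0,0,0],[0,0,0.02],1],[[0,0,0],[0,0,0.02],1],[[0,0,0],[0,0,0.02],1],[[0,0,0],[0,0,0.02],1],[[0,0,0],[0,0,0.02],1]]' 40; cat >> h.py <<'E'
def kst():
    s=show(); r=R.from_quat(s['ee_rot']); b=r.apply([-1,0,0]); f=s['contact_force']
    c=lidc(s['tcp_pos'][None])[0]*1000
    print('turn est',-np.arctan2(b@YH,b@U).round(4),'tilt',np.degrees(np.arccos(-r.apply([0,0,1])@N)).round(2),'lid xyz mm',c.round(2),'push(if no slip)',(117.6-c[2]).round(2),'F along N',(f@N).round(1),'tool F',r.inv().apply(f).round(1),'T',r.inv().apply(s['ft_torque']).round(2))
    return s
E
python3 -c "
from h import *
kst()"
```

```text
time: 7.85
tcp_pos: [0.4384, 0.3719, 0.2079]
ee_rot: [-0.473, 0.854, 0.003, 0.218]
contact_force: [-22.1, -17.4, 37.3]
width: 0.081
t 7.85 q [-0.07  0.39 -0.95  2.14  1.01  0.57  0.84] p [0.4384 0.3719 0.2079] f [-22.1 -17.4  37.3] w 0.081
turn est -0.4885 tilt 0.2 lid xyz mm [  0.17   1.49 113.43] push(if no slip) 4.17 F along N 45.6 tool F [ 10.1   0.8 -45.6] T [-0.26  2.71  0.04]
```

```bash
python3 -m creep '[[[0,0,0],[0,0,-0.01],1],[[0,0,0],[0,0,0],1],[[0,0,0],[0,0,0],1],[[0,0,0],[0,0,0],1],[[0,0,0],[0,0,0],1]]' 40
python3 -c "
from h import *
kst()"
```

```text
time: 8.48
tcp_pos: [0.4379, 0.3716, 0.2085]
ee_rot: [-0.473, 0.854, 0.003, 0.218]
contact_force: [-3.5, -1.7, 3.9]
width: 0.08
t 8.475 q [-0.07  0.39 -0.95  2.14  1.01  0.57  0.84] p [0.4379 0.3716 0.2085] f [-3.5 -1.7  3.9] w 0.08
turn est -0.4889 tilt 0.21 lid xyz mm [-6.0000e-02  1.4900e+00  1.1418e+02] push(if no slip) 3.42 F along N 5.2 tool F [ 1.5  1.1 -5.2] T [-0.6   0.46  0.06]
```

```bash
python3 -m creep '[[[0,0,3],[0,0,0],1],[[0,0,4],[0,0,0],1],[[0,0,4],[0,0,0],1],[[0,0,0],[0,0,0.004],1],[[0,0,0],[0,0,0.004],1]]' 40
python3 -c "
from h import *
kst()"
```

```text
time: 9.1
tcp_pos: [0.4382, 0.3716, 0.2083]
ee_rot: [-0.387, 0.896, 0.024, 0.217]
contact_force: [-9.0, -4.9, 11.3]
width: 0.083
t 9.1 q [-0.09  0.37 -0.92  2.14  0.99  0.56  0.66] p [0.4382 0.3716 0.2083] f [-9.  -4.9 11.3] w 0.083
turn est -0.2935 tilt 0.26 lid xyz mm [1.0000e-01 1.2900e+00 1.1396e+02] push(if no slip) 3.64 F along N 14.6 tool F [  4.2   1.5 -14.6] T [-0.26  1.13  0.07]
```

```bash
python3 -m creep '[[[0,0,2.7],[0,0,0],1],[[0,0,2.7],[0,0,0],1],[[0,0,0],[0,0,0.003],1],[[0,0,0],[0,0,0.003],1],[[0,0,0],[0,0,0.003],1]]' 40
python3 -c "
from h import *
kst()"
```

```text
time: 9.72
tcp_pos: [0.4382, 0.3716, 0.2084]
ee_rot: [-0.348, 0.912, 0.033, 0.216]
contact_force: [-7.0, -5.3, 10.7]
width: 0.082
t 9.725 q [-0.11  0.37 -0.91  2.14  0.99  0.56  0.58] p [0.4382 0.3716 0.2084] f [-7.  -5.3 10.7] w 0.082
turn est -0.2074 tilt 0.33 lid xyz mm [  0.13   1.32 113.98] push(if no slip) 3.62 F along N 13.4 tool F [  3.5  -0.4 -13.4] T [-0.2   1.05  0.12]
```

```bash
python3 -m creep '[[[0,0,3.2],[0,0,0],1],[[0,0,3.2],[0,0,0],1],[[0,0,0],[0,0,0.003],1],[[0,0,0],[0,0,0.003],1],[[0,0,0],[0,0,0.003],1]]' 40
python3 -c "
from h import *
kst()"
```

```text
time: 10.35
tcp_pos: [0.4382, 0.3716, 0.2083]
ee_rot: [-0.302, 0.928, 0.043, 0.214]
contact_force: [-8.0, -4.8, 10.0]
width: 0.083
t 10.35 q [-0.12  0.36 -0.89  2.14  0.98  0.55  0.48] p [0.4382 0.3716 0.2083] f [-8.  -4.8 10. ] w 0.083
turn est -0.1061 tilt 0.4 lid xyz mm [9.000e-02 1.290e+00 1.139e+02] push(if no slip) 3.7 F along N 13.0 tool F [  4.1   0.3 -13. ] T [0.01 1.14 0.1 ]
```

```bash
python3 -m creep '[[[0,0,3.2],[0,0,0],1],[[0,0,3.2],[0,0,0],1],[[0,0,0],[0,0,0.003],1],[[0,0,0],[0,0,0.003],1],[[0,0,0],[0,0,0.003],1]]' 40
python3 -c "
from h import *
s=kst()
print((R.from_quat(s['ee_rot']).inv().apply(-N)).round(4))"
```

```text
time: 10.98
tcp_pos: [0.4383, 0.3715, 0.2081]
ee_rot: [-0.255, 0.942, 0.053, 0.212]
contact_force: [-8.5, -4.6, 10.1]
width: 0.083
t 10.975 q [-0.14  0.36 -0.87  2.14  0.97  0.54  0.38] p [0.4383 0.3715 0.2081] f [-8.5 -4.6 10.1] w 0.083
turn est -0.0075 tilt 0.47 lid xyz mm [7.0000e-02 1.2200e+00 1.1376e+02] push(if no slip) 3.84 F along N 13.2 tool F [  4.4   0.2 -13.3] T [0.11 1.15 0.06]
[0.0048 0.0066 1.    ]
```

```bash
python3 -m creep '[[[-0.1,0.2,3.2],[0,0,0],1],[[-0.1,0.1,3.2],[0,0,0],1],[[0,0,0],[0,0,0.003],1],[[0,0,0],[0,0,0.003],1],[[0,0,0],[0,0,0.003],1]]' 40
python3 -c "
from h import *
s=kst()
print((R.from_quat(s['ee_rot']).inv().apply(-N)).round(4))"
```

```text
time: 11.6
tcp_pos: [0.4392, 0.3715, 0.2077]
ee_rot: [-0.208, 0.954, 0.064, 0.207]
contact_force: [-0.9, 0.4, 1.5]
width: 0.082
t 11.6 q [-0.14  0.36 -0.86  2.14  0.95  0.54  0.3 ] p [0.4392 0.3715 0.2077] f [-0.9  0.4  1.5] w 0.082
turn est 0.0932 tilt 0.21 lid xyz mm [  0.56   0.71 113.1 ] push(if no slip) 4.5 F along N 1.6 tool F [ 0.   0.8 -1.6] T [-0.12  0.41  0.08]
[6.0e-04 3.7e-03 1.0e+00]
```

```bash
python3 -m creep '[[[0,0,0],[0,0,0.006],1],[[0,0,0],[0,0,0.008],1],[[0,0,0],[0,0,0.01],1],[[0,0,0],[0,0,0.01],1],[[0,0,0],[0,0,0.01],1]]' 40
python3 -c "
from h import *
s=kst()"
```

```text
time: 12.22
tcp_pos: [0.4402, 0.3721, 0.2051]
ee_rot: [-0.209, 0.954, 0.064, 0.207]
contact_force: [-1.8, -1.0, 1.0]
width: 0.081
t 12.225 q [-0.15  0.36 -0.85  2.14  0.96  0.54  0.29] p [0.4402 0.3721 0.2051] f [-1.8 -1.   1. ] w 0.081
turn est 0.0918 tilt 0.21 lid xyz mm [  0.53   0.71 110.21] push(if no slip) 7.39 F along N 1.8 tool F [ 1.5 -0.1 -1.8] T [-0.04  0.4   0.05]
```

```bash
python3 -m creep '[[[0,0,0],[0,0,0.012],1],[[0,0,0],[0,0,0.012],1],[[0,0,0],[0,0,0.01],1],[[0,0,0],[0,0,0.008],1],[[0,0,0],[0,0,0.006],1]]' 40
python3 -c "
from h import *
s=kst()"
```

```text
time: 12.85
tcp_pos: [0.4414, 0.3727, 0.2023]
ee_rot: [-0.209, 0.954, 0.064, 0.207]
contact_force: [-3.8, -3.2, 6.3]
width: 0.087
t 12.85 q [-0.16  0.37 -0.85  2.14  0.97  0.54  0.29] p [0.4414 0.3727 0.2023] f [-3.8 -3.2  6.3] w 0.087
turn est 0.0918 tilt 0.21 lid xyz mm [  0.56   0.69 107.13] push(if no slip) 10.47 F along N 7.8 tool F [ 1.7 -1.1 -7.8] T [0.12 0.64 0.02]
```

```bash
python3 -m creep '[[[0,0,0],[0,0,0.006],1],[[0,0,0],[0,0,0.006],1],[[0,0,2],[0,0,0.003],1],[[0,0,3],[0,0,0.003],1],[[0,0,3],[0,0,0.003],1]]' 40
python3 -c "
from h import *
s=kst()
print((R.from_quat(s['ee_rot']).inv().apply(-N)).round(4))"
```

```text
time: 13.48
tcp_pos: [0.4413, 0.3727, 0.2022]
ee_rot: [-0.14, 0.966, 0.078, 0.203]
contact_force: [-5.4, -4.6, 7.8]
width: 0.082
t 13.475 q [-0.18  0.36 -0.82  2.14  0.97  0.53  0.15] p [0.4413 0.3727 0.2022] f [-5.4 -4.6  7.8] w 0.082
turn est 0.2341 tilt 0.34 lid xyz mm [  0.44   0.72 107.08] push(if no slip) 10.52 F along N 10.0 tool F [  2.7  -2.  -10. ] T [0.35 0.75 0.03]
[0.0024 0.0055 1.    ]
```

```bash
python3 -m creep '[[[-0.1,0,4],[0,0,0.003],1],[[-0.1,0,4],[0,0,0.003],1],[[-0.1,0.1,4],[0,0,0.003],1],[[-0.1,0.1,4],[0,0,0.003],1],[[-0.1,0.1,4],[0,0,0.003],1]]' 40
python3 -c "
from h import *
s=kst()
print((R.from_quat(s['ee_rot']).inv().apply(-N)).round(4))"
```

```text
time: 14.1
tcp_pos: [0.4418, 0.3715, 0.2022]
ee_rot: [0.034, 0.976, 0.115, 0.184]
contact_force: [-5.0, -5.0, 7.0]
width: 0.081
t 14.1 q [-0.22  0.35 -0.76  2.14  0.93  0.5  -0.18] p [0.4418 0.3715 0.2022] f [-5. -5.  7.] w 0.081
turn est 0.5939 tilt 0.04 lid xyz mm [  0.26  -0.55 107.09] push(if no slip) 10.51 F along N 9.2 tool F [ 1.7 -3.3 -9.2] T [ 0.89  0.35 -0.11]
[-0.e+00 -6.e-04  1.e+00]
```

```bash
python3 -m creep '[[[0,0,4],[0,0,0.003],1],[[0,0,4],[0,0,0.003],1],[[0,0,4],[0,0,0.003],1],[[0,0,4],[0,0,0.003],1],[[0,0,4],[0,0,0.003],1]]' 40
python3 -c "
from h import *
s=kst()
print((R.from_quat(s['ee_rot']).inv().apply(-N)).round(4))"
```

```text
time: 14.72
tcp_pos: [0.4416, 0.3711, 0.202]
ee_rot: [0.208, 0.954, 0.145, 0.161]
contact_force: [-5.1, -3.8, 7.7]
width: 0.083
t 14.725 q [-0.27  0.33 -0.7   2.14  0.89  0.48 -0.51] p [0.4416 0.3711 0.202 ] f [-5.1 -3.8  7.7] w 0.083
turn est 0.9533 tilt 0.11 lid xyz mm [ -0.16  -0.83 107.1 ] push(if no slip) 10.5 F along N 9.6 tool F [ 0.8 -2.5 -9.6] T [ 0.96  0.27 -0.11]
[1.8e-03 5.0e-04 1.0e+00]
```

```bash
python3 -m creep '[[[0,0,2],[0,0,0.003],1],[[0,0,1.5],[0,0,0.003],1],[[0,0,0],[0,0,0],1],[[0,0,0],[0,0,0],1],[[0,0,0],[0,0,0],1]]' 50
python3 - <<'E'
from h import *
s=kst()
snap('wrist','pics/w5.png')
H=LF-.004*N+.130*U   # hinge
r0=R.from_quat(s['ee_rot']);p0=s['tcp_pos']
print('hinge',H)
# opening: front rises; rotate about YH such that -U goes up
ax=-YH if (np.cross(YH,-U)[2]<0) else YH
wps=[]
for a in np.arange(.04,.56,.04):
    q=R.from_rotvec(ax*a); wps.append((H+q.apply(p0-H),q*r0))
r,p=r0,p0
for w in wps:
    print((r.inv()*w[1]).as_rotvec(degrees=True).round(1), (r.inv().apply(w[0]-p)/.06).round(3)); p,r=w
E
```

```text
time: 15.35
tcp_pos: [0.4414, 0.371, 0.202]
ee_rot: [0.238, 0.947, 0.15, 0.157]
contact_force: [-3.2, -1.9, 2.2]
width: 0.082
t 15.35 q [-0.28  0.33 -0.69  2.15  0.89  0.48 -0.57] p [0.4414 0.371  0.202 ] f [-3.2 -1.9  2.2] w 0.082
turn est 1.0154 tilt 0.17 lid xyz mm [ -0.36  -0.79 107.19] push(if no slip) 10.41 F along N 3.6 tool F [ 1.2 -2.1 -3.6] T [ 0.53  0.17 -0.28]
hinge [0.58399912 0.45425524 0.15631514]
[ 1.9  1.2 -0. ] [-0.04   0.064 -0.085]
[ 1.9  1.2 -0. ] [-0.04   0.064 -0.085]
[ 1.9  1.2 -0. ] [-0.04   0.064 -0.085]
[ 1.9  1.2 -0. ] [-0.04   0.064 -0.085]
[ 1.9  1.2 -0. ] [-0.04   0.064 -0.085]
[ 1.9  1.2 -0. ] [-0.04   0.064 -0.085]
[ 1.9  1.2 -0. ] [-0.04   0.064 -0.085]
[ 1.9  1.2 -0. ] [-0.04   0.064 -0.085]
[ 1.9  1.2 -0. ] [-0.04   0.064 -0.085]
[ 1.9  1.2 -0. ] [-0.04   0.064 -0.085]
[ 1.9  1.2 -0. ] [-0.04   0.064 -0.085]
[ 1.9  1.2 -0. ] [-0.04   0.064 -0.085]
[ 1.9  1.2 -0. ] [-0.04   0.064 -0.085]
```

View pics/w5.png

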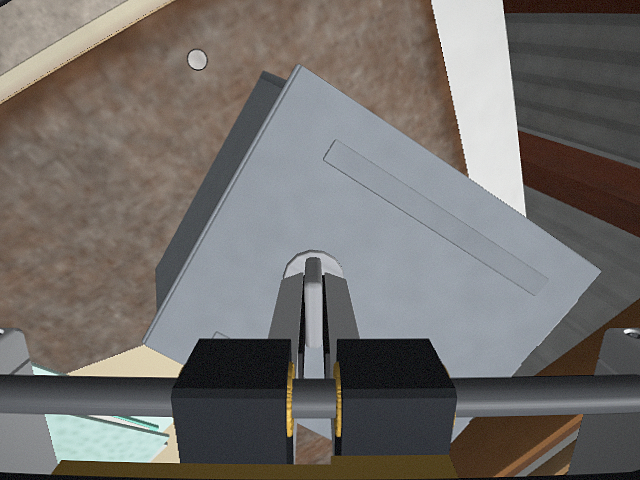

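```bash
python3 -m creep '[[[0,0,0],[-0.01,0.01,-0.02],1],[[0,0,0],[-0.01,0.01,-0.03],1],[[0.5,0.3,0],[-0.01,0.02,-0.03],1],[[0.5,0.3,0],[-0.01,0.02,-0.03],1],[[0,0,0],[0,0,0],1]]' 50
python3 -c "
from h import *
s=kst()"
```

```text
time: 16.02
tcp_pos: [0.4413, 0.371, 0.2091]
ee_rot: [0.238, 0.949, 0.141, 0.148]
contact_force: [-5.1, -0.6, -1.7]
width: 0.083
t 16.025 q [-0.25  0.33 -0.72  2.12  0.82  0.51 -0.5 ] p [0.4413 0.371  0.2091] f [-5.1 -0.6 -1.7] w 0.083
turn est 1.015 tilt 1.4 lid xyz mm [  2.58  -0.79 113.63] push(if no slip) 3.97 F along N 0.5 tool F [ 4.3 -3.2 -0.3] T [ 0.69  0.67 -0.21]
```

```bash
python3 - <<'E'
from h import *
snap('wrist','pics/w6.png')
a=cv2.imread('pics/w5.png')[220:320,250:380];b=cv2.imread('pics/w6.png')[220:320,250:380]
cv2.imwrite('pics/c6.png',cv2.resize(np.hstack([a,b]),None,fx=3,fy=3))
E
```

```text
(no output)
```

View pics/c6.png

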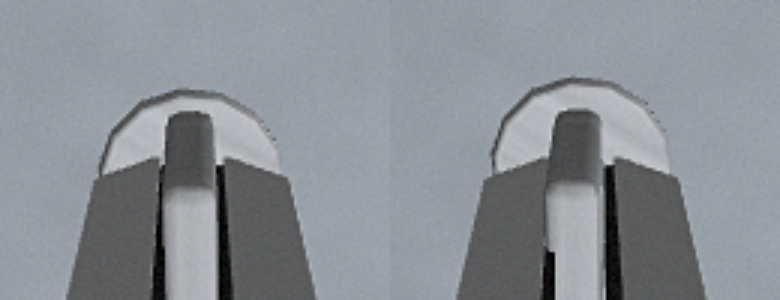

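```bash
python3 -m creep '[[[0,0,0],[-0.01,0.02,-0.03],1],[[0,0,0],[-0.01,0.02,-0.03],1],[[0,0,0],[0,0,-0.03],1],[[0.5,0.3,0],[-0.01,0.02,-0.03],1],[[0.5,0.3,0],[-0.01,0.02,-0.03],1]]' 50
python3 - <<'E'
from h import *
s=kst()
snap('wrist','pics/w7.png')
a=cv2.imread('pics/w6.png')[220:320,250:380];b=cv2.imread('pics/w7.png')[220:320,250:380]
cv2.imwrite('pics/c7.png',cv2.resize(np.hstack([a,b]),None,fx=3,fy=3))
E
```

```text
time: 16.7
tcp_pos: [0.4408, 0.3709, 0.2183]
ee_rot: [0.239, 0.952, 0.132, 0.139]
contact_force: [-1.8, 0.0, -6.3]
width: 0.082
t 16.7 q [-0.22  0.32 -0.75  2.1   0.74  0.55 -0.42] p [0.4408 0.3709 0.2183] f [-1.8  0.  -6.3] w 0.082
turn est 1.0156 tilt 2.95 lid xyz mm [  6.05  -0.65 122.23] push(if no slip) -4.63 F along N -5.1 tool F [ 2.8 -2.7  5.3] T [ 0.65  0.57 -0.2 ]
```

View pics/c7.png

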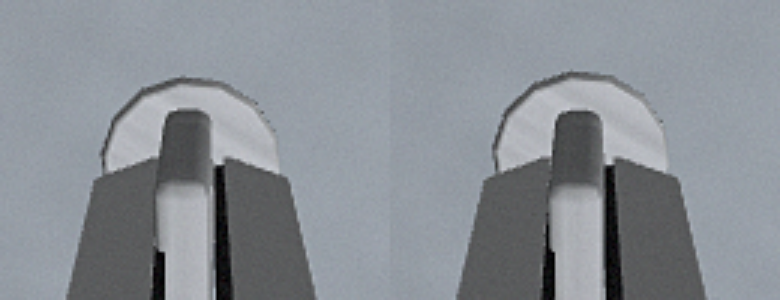

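```bash
python3 -m creep '[[[1.9,1.2,0],[-0.04,0.064,-0.085],1],[[1.9,1.2,0],[-0.04,0.064,-0.085],1],[[1.9,1.2,0],[-0.04,0.064,-0.085],1],[[1.9,1.2,0],[-0.04,0.064,-0.085],1],[[1.9,1.2,0],[-0.04,0.064,-0.085],1]]' 50
cat >> h.py <<'E'
def lift():
    s=kst();H=LF-.004*N+.130*U;v=s['tcp_pos']-H
    a=np.arctan2(v@N,-(v@U)); rho=np.hypot(v@N,v@U)
    print('arc angle',a, 'radius',rho,'tcp-dist: nominal radius out',np.hypot(.130,.121))
    # lid angle from tool tilt and from radius/position
    print('lid by tilt',np.arccos(np.clip(-R.from_quat(s['ee_rot']).apply([0,0,1])@N,-1,1)),'lid by pos',a-np.arctan2(.1212,.130))
E
python3 -c "
from h import *
lift()"
```

```text
time: 17.38
tcp_pos: [0.4546, 0.3784, 0.2514]
ee_rot: [0.243, 0.966, 0.063, 0.066]
contact_force: [0.8, 1.2, -7.8]
width: 0.081
t 17.375 q [-0.13  0.39 -0.85  1.92  0.49  0.84 -0.15] p [0.4546 0.3784 0.2514] f [ 0.8  1.2 -7.8] w 0.081
turn est 1.0305 tilt 14.49 lid xyz mm [ 34.19  -1.01 145.59] push(if no slip) -27.99 F along N -7.6 tool F [0.6 0.2 7.9] T [-0.37 -0.27 -0.26]
arc angle 1.0011684827887601 radius 0.17764288746820586 tcp-dist: nominal radius out 0.17759786034747152
lid by tilt 0.2529811771858178 lid by pos 0.25078784635316653
```

Tilt and position agree: the lid is at about 0.25 rad. I'll continue the arc.

```bash
python3 -m creep '[[[1.9,1.2,0],[-0.04,0.064,-0.085],1],[[1.9,1.2,0],[-0.04,0.064,-0.085],1],[[1.9,1.2,0],[-0.04,0.064,-0.085],1],[[1.9,1.2,0],[-0.04,0.064,-0.085],1],[[1.9,1.2,0],[-0.04,0.064,-0.085],1]]' 50
python3 -c "
from h import *
lift()"
```

```text
time: 18.0
tcp_pos: [0.4742, 0.3889, 0.2803]
ee_rot: [0.244, 0.97, -0.005, -0.008]
contact_force: [0.8, 3.4, -9.7]
width: 0.083
t 18.0 q [-0.14  0.49 -0.87  1.72  0.39  1.14 -0.04] p [0.4742 0.3889 0.2803] f [ 0.8  3.4 -9.7] w 0.083
turn est 1.0652 tilt 26.04 lid xyz mm [ 66.58  -1.66 162.37] push(if no slip) -44.77 F along N -9.8 tool F [0.7 3.5 9.7] T [-0.9  -0.19 -0.23]
arc angle 1.2066089074146455 radius 0.17804261116563483 tcp-dist: nominal radius out 0.17759786034747152
lid by tilt 0.45452262339951677 lid by pos 0.45622827097905194
```

```bash
python3 -m creep '[[[1.9,1.2,0],[-0.04,0.06,-0.085],1],[[1.9,1.2,0],[-0.04,0.06,-0.085],1],[[1,0.6,0],[-0.02,0.03,-0.042],1],[[0,0,0],[0,0,0],1],[[0,0,0],[0,0,0],1]]' 50
python3 -c "
from h import *
lift()
snap('side','pics/s2.png')"
```

```text
time: 18.62
tcp_pos: [0.4859, 0.3952, 0.2926]
ee_rot: [0.244, 0.968, -0.038, -0.046]
contact_force: [-1.2, 0.9, -5.2]
width: 0.081
t 18.625 q [-0.16  0.54 -0.86  1.62  0.36  1.28 -0.01] p [0.4859 0.3952 0.2926] f [-1.2  0.9 -5.2] w 0.081
turn est 1.0903 tilt 31.82 lid xyz mm [ 83.85  -2.12 167.86] push(if no slip) -50.26 F along N -4.4 tool F [1.1 0.7 5.2] T [-0.26  0.01 -0.2 ]
arc angle 1.3084602303481077 radius 0.17794387102620568 tcp-dist: nominal radius out 0.17759786034747152
lid by tilt 0.5554062854707276 lid by pos 0.558079593912514
```

View pics/s2.png

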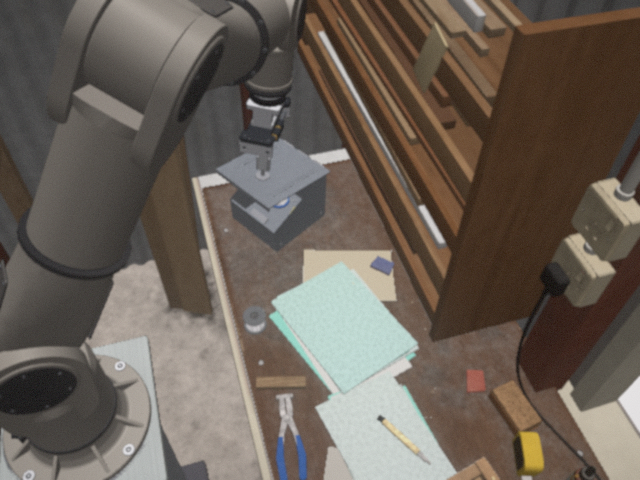

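```bash
python3 -m creep '[[[0,0,0],[0,0,0],0],[[0,0,0],[0,0,0],0],[[0,0,0],[0,0,0],0],[[0,0,0],[0,0,0],0],[[0,0,0],[0,0,0],0]]' 
python3 -m creep '[[[0,0,0],[0,0,0],0],[[0,0,0],[0,0,-0.05],0],[[0,0,0],[0,0,-0.3],0],[[0,0,0],[0,0,-0.5],0],[[0,0,0],[0,0,-0.6],0]]' 
python3 -c "
from h import *
show();snap('wrist','pics/w8.png')"
```

```text
time: 19.3
tcp_pos: [0.4867, 0.3948, 0.2939]
ee_rot: [0.245, 0.968, -0.037, -0.044]
contact_force: [0.4, 0.1, 0.1]
width: 0.496
time: 19.92
tcp_pos: [0.4957, 0.3989, 0.3832]
ee_rot: [0.244, 0.968, -0.038, -0.045]
contact_force: [0.5, -0.1, -0.4]
width: 0.499
t 19.925 q [-0.15  0.49 -0.88  1.49  0.31  1.44  0.03] p [0.4957 0.3989 0.3832] f [ 0.5 -0.1 -0.4] w 0.499
```

View pics/w8.png

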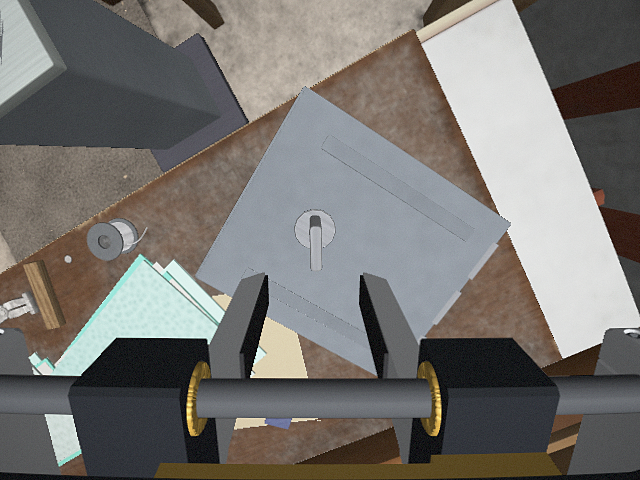

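```bash
python3 -m creep '[[[0,0,0],[0,0,-0.4],0],[[0,0,0],[0,0,-0.4],0],[[0,0,0],[0,0,0],0],[[0,0,0],[0,0,0],0],[[0,0,0],[0,0,0],0]]' 
python3 - <<'E'
from h import *
s=show();snap('side','pics/s3.png');snap('top','pics/t3.png');snap('wrist','pics/w9.png')
a=cv2.imread('pics/t3.png')[150:350,120:420]; b=cv2.imread('pics/s3.png')[120:260,200:340]
cv2.imwrite('pics/c8.png',cv2.resize(a,None,fx=2.6,fy=2.6)); cv2.imwrite('pics/c9.png',cv2.resize(b,None,fx=4,fy=4))
E
```

```text
time: 20.6
tcp_pos: [0.5012, 0.403, 0.4421]
ee_rot: [0.244, 0.968, -0.034, -0.043]
contact_force: [-0.0, -0.6, -0.5]
width: 0.496
t 20.6 q [-0.16  0.46 -0.88  1.39  0.29  1.54  0.05] p [0.5012 0.403  0.4421] f [-0.  -0.6 -0.5] w 0.496
```

View pics/c8.png

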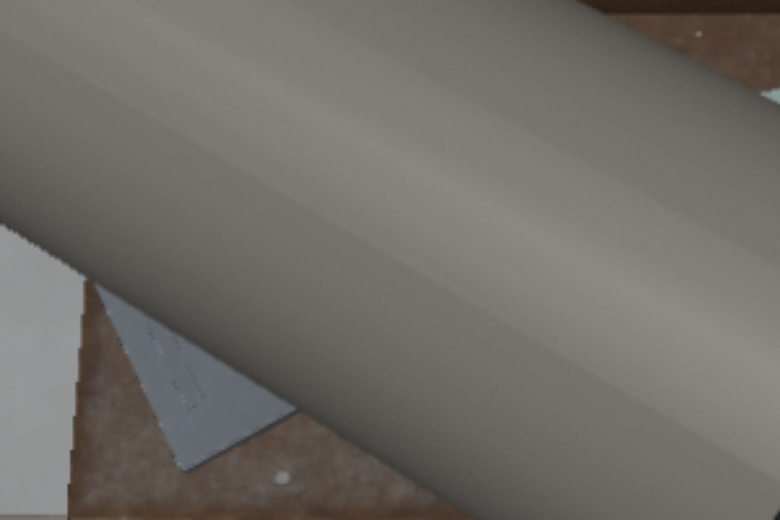

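View pics/c9.png

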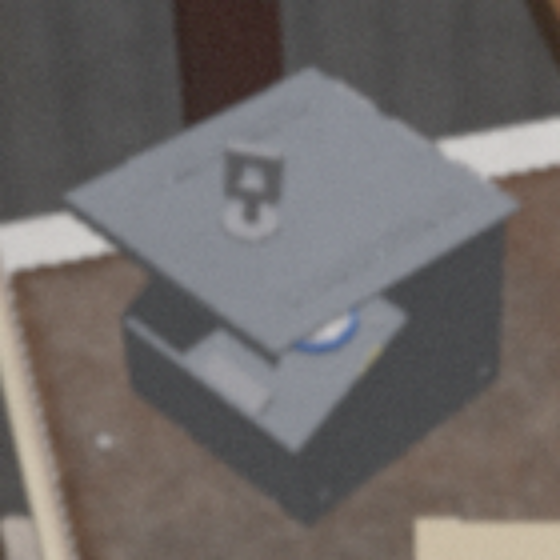

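View pics/w9.png

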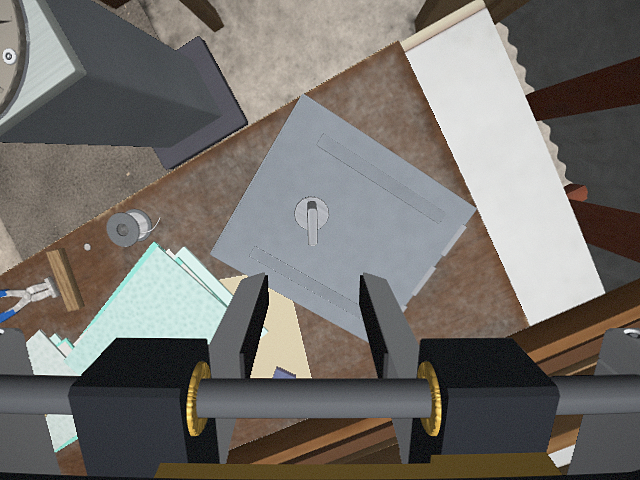

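```bash
python3 - <<'E'
from h import *
p=tri(ray('top',np.array([[184,470]])/2.6+[120,150]-.3),ray('side',np.array([[66,198]])/4+[200,120]-.37));print(p)
H=LF-.004*N+.130*U;v=p[0,:3]-H
print('lid',np.arctan2(v@N,-(v@U))-np.arctan2(.004,.196),np.hypot(v@N,v@U))
s=manip.get_state()
for n,px,z in(('spool',[125,229],.038),('offcut',[64,279],.014),('slab',[283,374],.01)): print(n,atz('wrist',[px],z,s))
for n,px,z in(('spool',[372,328],.038),('offcut',[449,321],.014),('slab',[336,175],.01)): print(n,atz('top',[px],z))
E
```

```text
[[3.72992108e-01 4.33108854e-01 1.81322342e-01 4.21492237e-04]]
lid 0.5445753039734563 0.19492141343465855
spool [[0.38299983 0.12273125 0.038     ]]
offcut [[ 0.39910726 -0.03050879  0.014     ]]
slab [[0.69067228 0.20397358 0.01      ]]
spool [[0.3828102  0.12101189 0.038     ]]
offcut [[ 0.39840585 -0.03376421  0.014     ]]
slab [[0.70186018 0.19027761 0.01      ]]
```

```bash
python3 -c "
from plant import manip
print(manip.sign_off())"
```

```text
the job is handed in; nothing more can be done
None
```

The chest is unlocked and its lid stands open at about 0.54 rad, with the gripper well clear. I handed the job in at about 20.8 s of the 48 s; no verdict was reported.

- **Finding home:** The key started at about -0.49 rad. I turned it clockwise in small steps, pressing lightly at each one, and it dropped in at about 0.09 rad. It then went home, about 7 mm past the 3 mm stop, and stayed there under about 10 N.
- **Turning:** I turned it clockwise until the tool read about 1.0 rad, the key's stop, with the depth unchanged.
- **Lifting:** Lifting by the key first drew it back out about 10 mm. The lid then followed the hinge arc at about 8 to 10 N.
- **Last checks:**
  - The lid read 0.556 rad from the tool's tilt and 0.545 rad from a front corner seen in two cameras. The limit is 0.36 rad.
  - The force on the tool was about zero.
  - Spool and offcut were within 5 mm of their starting places.
- **Did not go cleanly:**
  - My first press was too strong. It read 46 N along the key, below the 60 N limit, and I backed it off at once and pressed with about 13 N or less after that.
  - The slab's last reading was about 18 mm off. It was half hidden behind the gripper in that view, and the arm never went near it, so I take this as a measuring error rather than movement.

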